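# Pack two tumblers off the nested stack

### The job

The four teal tumblers are nested and have stuck together a little. Free the upper two one at a time, lifting each straight up without bringing the ones below along, and stand each upright on the floor of its own empty cell in the four-cell carton, set down gently and not dropped. Leave the lower two nested and standing where they are, and do not disturb the two things already packed or the mug, bottle and tape roll on the table.

Things in the scene. Friction and masses are not known exactly. Their poses are not given: they have to be found in the camera images.
- cup_top: Uppermost of four alike teal stoneware tumblers, round, tapered, no handle: 106 mm tall, outside diameter 68 mm at the rim, 44 mm at the foot, wall about 4 mm, 0.28 kg. Origin: centre of the foot's underside; z runs up its axis. It starts nested in cup_second with its origin 42 mm above that one's, so its top 42 mm stand clear above the rim below.
- cup_second: The second tumbler from the top, same as cup_top, nested in cup_third, origin 42 mm above that one's. The feet wedge lightly in the walls below: freeing one takes up to about 3 N beyond its weight (more if pressed down) and it must rise about 64 mm to come clear; only the weight of the tumblers below holds them down.
- cup_third: The third tumbler from the top, the same as cup_top, nested in cup_bottom with its origin 42 mm above that one's; it stays there.
- cup_bottom: The lowest tumbler, the same as cup_top, standing loose on the table; it stays there. Origin: centre of the underside of its foot.
- carton: Open cardboard carton fixed to the table, 212 x 212 mm outside, 66 mm high, walls 4 mm, floor 4 mm thick, with two dividers as high as the walls crossing in the middle: four square cells, each 100 mm square. Origin: centre of its underside; x and y run along its walls, z up.
- cell0 (a point): Centre of the floor of one cell of the carton (52 mm to the -x and 52 mm to the -y side of its centre), 4 mm above the table.
- cell1 (a point): Centre of the floor of one cell of the carton (52 mm to the -x and 52 mm to the +y side of its centre), 4 mm above the table.
- cell2 (a point): Centre of the floor of one cell of the carton (52 mm to the +x and 52 mm to the -y side of its centre), 4 mm above the table.
- cell3 (a point): Centre of the floor of one cell of the carton (52 mm to the +x and 52 mm to the +y side of its centre), 4 mm above the table.
- candle: Amber glass candle with a brown wooden lid, 62 mm across and 68 mm tall, already packed in one of the cells; origin: centre of its underside. It stays there.
- gold_vase: Small round gold vase, 66 mm across and 66 mm tall, already packed in another cell; origin: centre of its underside. It stays there. The two cells with neither candle nor vase are the empty ones; each has a flat sheet of white packing paper on its floor.
- mug: Teal mug with a handle, 80 mm across and 92 mm tall, standing apart at the back of the table; not part of the job. Origin: centre of its underside.
- bottle: Clear glass bottle with a black cap, 72 mm across and 200 mm tall, to the left beyond the clipboard; not part of the job. Origin: centre of its underside.
- tape_roll: Roll of brown packing tape lying flat, 110 mm across, 48 mm high, near the robot on its right; not part of the job. Origin: centre of its underside.
There are look-alikes about, which are no part of the job. What is shaped like the gold_vase but green is not meant.

How it is judged:
By the outcome, as a careful person would: the job done as asked, in the order asked, and still so for the second after the job is handed in, with the robot touching nothing.
It also fails if it takes over 67 s, if anything falls off the work surface, if the arm or the gripper's body presses on something with over 40 N, if the wrist force passes 120 N, or if a joint passes its speed limit or range.

### The arm

A 6-joint arm with a two-finger parallel gripper is mounted at the origin on the work surface. World frame = base frame: x ahead of the robot, y to its left, z up, the work surface at z = 0. Lengths are in m, angles in degrees, forces in N, time in s.
With the tool pointing down it reaches from about 0.25 to 0.725 m from the base axis. Payload 9.7 kg.
Tool frame: the origin (TCP) lies midway between the tips of the shut fingers; the grasp point (between the pads) lies bot.hold_point_z behind it (bot.hold_point_z is the distance from the TCP to the grasp point, in m); z points along the fingers, y is the line along which they close (so a half turn about z gives the same grasp; the last joint's range is limited). The gripper opens to 85 mm and grips with 20 to 120 N. Pads are 22 mm wide; open, the fingers measure 114 mm over their backs; the gripper's body (76 mm by 85 mm) begins 54 mm behind the grasp point. The pads swing forward as they close: fully open they stand 13 mm farther back than shut.
Start: joints at [67.953, 4.979, 10.078, 95.1, 0, 90], TCP at [0.206, 0.51, 0.231] pointing down, gripper open.
Joint ranges: [-179.16, 179.16], [-48.56, 103.87], [-65.8, 70.77], [-126.05, 130.52], [-82.76, 87.17], [-180, 180]. Speed limits (degrees/s): [127.2, 127.2, 147.25, 180, 180, 180].

### API

Orientations are given as [roll, pitch, yaw] about the fixed x, y, z axes, in that order (R = Rz(yaw) Ry(pitch) Rx(roll)).
In Python, from workcell import bot, camera, camera_model, ticket gives the robot as it stands.
- The arm moves only by the tool send_rows, never from a script. Its argument "targets" is text: rows parted by semicolons, each of 5 numbers parted by spaces: the shift along the tool's x, y, z in mm, then the turn about the tool's z in degrees, then the closure in counts, from 0 (fully open) to 255 (shut). A call has 1 to 20 rows; each row is the pose to reach, as a shift and turn from the pose commanded when the call began, along the tool's axes at that moment; what a row does not reach only later rows make up. A row lasts 1/8 s, in which the tool goes at most 62.5 mm and 10.7 degrees, less where a joint would pass 70% of its speed; a pose out of reach is approached as far as the arm can. A call with a gripper value outside its range is refused whole. The fingers move at their own pace and stop on an object; "newtons" is the grip in N (left out, the last holds). Time passes only in rows, so rows that repeat a pose let the fingers close. It gives the time, the measured TCP pose, the force, the opening and the grip force at its end, in the units of the state.
- bot.get_obs(): the state, without advancing time (a new reading comes with each control period).
- camera(name): name is "side" or "top"; returns the picture (384x512x3 uint8, blue, green, red); there is no depth.
- camera_model(name): a dict with "K" (3x3 intrinsics, pixels), "pose" (4x4, takes a point from camera to world coordinates). Camera axes: x right, y down, z forward; pixel columns grow to the right and rows downward; lengths in m; the calibration is good to about 2 mm. A picture is of the moment at which its call begins. camera_model takes no time and is no camera call.
- ticket.job_done(): hands the job in; it is judged then, once.
The state is a dict: "time": time; "q": joint angles; "qd": joint speeds; "joint_efforts": joint torques, N m; "ee_pos": TCP position; "tcp_rot": TCP orientation; "wrist_force": force on the tool from outside, world axes, zero at the start; "torque": the same for the moment, N m; "opening": finger opening in m; "grasp_force": force on a finger pad.
Only numpy, scipy, OpenCV 4.12 (cv2) and the standard library are available. Lean on these libraries where they do the work, as an engineer would, in place of code of your own. Each camera call takes 0.05 s, during which the arm holds its last target. There are 200 camera calls.

## Working session

There is one attempt and no reset: what is moved stays moved. The work goes in short steps, Python scripts to look and compute and a tool call to move; the robot and the scene stay as the last step left them, time stands still between calls to the robot, and variables do not carry over. Pictures are saved under pics/ and viewed, at most 10 in all, crops included, and the job is handed in when it is done.

Besides the shell and the picture viewer there is one more tool, called as name(argument=value, ...) on one line, values as JSON. send_rows: Moves the arm, as the interface text tells. Its arguments: {"type":"object","properties":{"targets":{"type":"string"},"newtons":{"type":"number"}},"required":["targets"]}

```bash
mkdir -p pics; python3 - <<'E'
from workcell import bot,camera,camera_model
import cv2,numpy as np
for n in("side","top"):
    cv2.imwrite(f"pics/{n}0.png",camera(n)); m=camera_model(n); print(n,np.round(m["K"],2).tolist(),np.round(m["pose"],4).tolist())
print(bot.get_obs(),bot.hold_point_z)
E
```

```text
side [[360.22, 0.0, 257.42], [0.0, 360.22, 187.02], [0.0, 0.0, 1.0]] [[-0.9786, -0.1213, 0.166, 0.3534], [-0.2051, 0.5194, -0.8295, 0.7735], [0.0144, -0.8459, -0.5332, 0.6243], [0.0, 0.0, 0.0, 1.0]]
top [[376.43, 0.0, 257.39], [0.0, 376.43, 197.09], [0.0, 0.0, 1.0]] [[0.0768, -0.9707, 0.2276, 0.3049], [-0.997, -0.0744, 0.0192, -0.0391], [-0.0017, -0.2284, -0.9736, 1.0931], [0.0, 0.0, 0.0, 1.0]]
{'time': 0.1, 'q': array([ 6.79512240e+01,  5.00900978e+00,  1.00366995e+01,  9.50982869e+01,
       -9.23220998e-05,  9.00010156e+01]), 'qd': array([-0.04510218, -0.02059037,  0.13690823,  0.05225041,  0.03434026,
        0.03605847]), 'joint_efforts': array([ 6.32262836e-04, -5.21562839e+01,  4.65655124e+01,  1.59118522e-02,
        6.64218828e-05, -4.86679915e-05]), 'ee_pos': array([0.20638971, 0.50958181, 0.23062322]), 'tcp_rot': array([-1.79929403e+02,  9.35733485e-05,  1.57950209e+02]), 'wrist_force': array([-0.45925206,  0.36141484,  0.61989544]), 'torque': array([ 0.00256696,  0.00282756, -0.02913444]), 'grasp_force': 0.0, 'opening': 0.08534319813432781} 0.0187
```

View pics/side0.png

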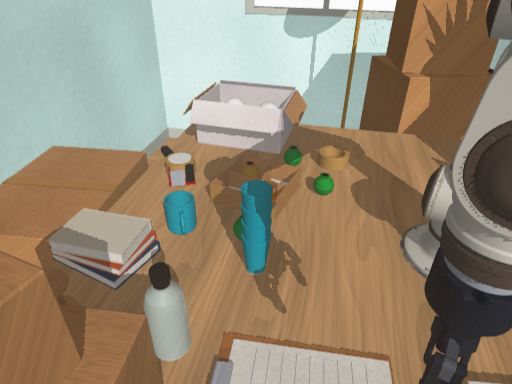

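View pics/top0.png

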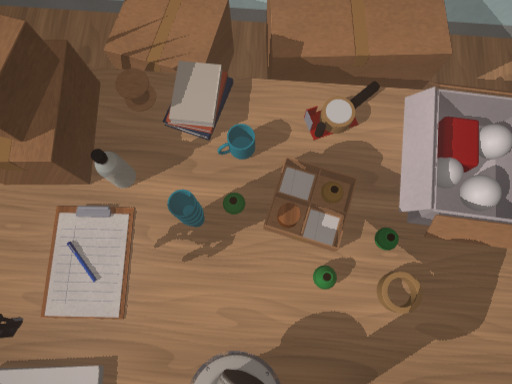

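The side picture shows the stack with its rim near (256,188) and its foot near (256,268). In the top picture the stack rim is near (184,203) and the carton centre near (311,204). The empty cells are near (297,183) and (323,226), with the candle at (289,214), the vase at (334,191) and a green vase at (234,203) between the stack and the carton.

```bash
python3 - <<'E'
import cv2,numpy as np
t=cv2.imread("pics/top0.png"); s=cv2.imread("pics/side0.png")
a=cv2.resize(t[150:260,160:360],None,fx=4,fy=4,interpolation=cv2.INTER_CUBIC)
cv2.imwrite("pics/topc.png",a)
b=cv2.resize(s[165:285,200:320],None,fx=5,fy=5,interpolation=cv2.INTER_CUBIC)
cv2.imwrite("pics/sidec.png",b)
E
```

```text
(no output)
```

View pics/topc.png

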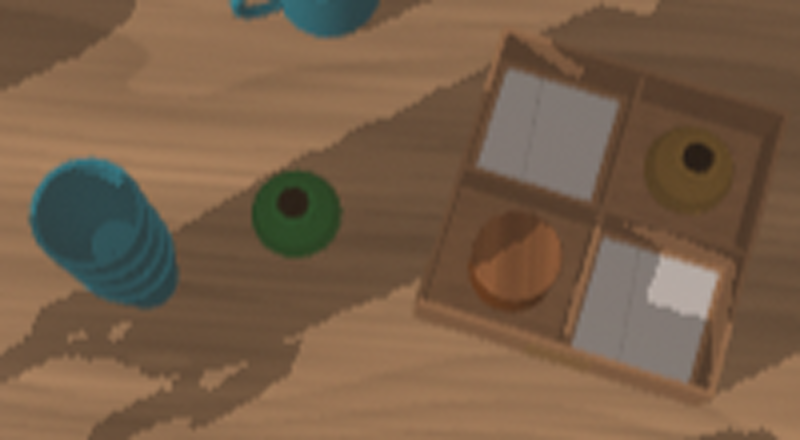

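View pics/sidec.png

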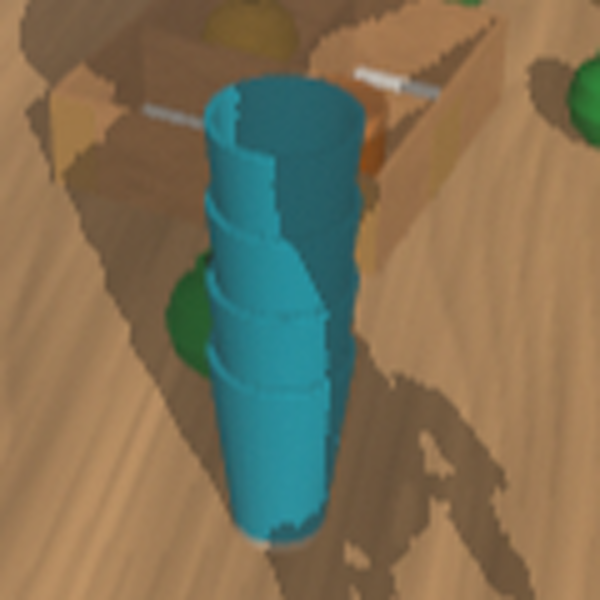

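The top crop shows the rim centre near crop (90,217). The paper corners are crisp: (508,68), (622,98), (595,200), (476,165) and (608,235), (722,265), (692,385), (572,345). The carton's rim corners are near (508,33), (783,117), (710,400) and (417,310). The side crop shows the stack upright. Next I'll fit poses to these.

```bash
cat > h.py <<'E'
import cv2,numpy as np
from scipy.optimize import minimize,least_squares
from workcell import bot,camera,camera_model
M={n:camera_model(n) for n in("side","top")}
def proj(n,P):
    T=np.linalg.inv(M[n]["pose"]); c=np.atleast_2d(P)@T[:3,:3].T+T[:3,3]
    p=c@np.array(M[n]["K"]).T; return p[:,:2]/p[:,2:]
def ray(n,uv,z):
    d=M[n]["pose"][:3,:3]@np.linalg.solve(M[n]["K"],[*uv,1]); o=M[n]["pose"][:3,3]
    return o+d*(z-o[2])/d[2]
A=np.linspace(0,2*np.pi,48,endpoint=False)
def circ(x,y,z,r): return np.c_[x+r*np.cos(A),y+r*np.sin(A),z+0*A]
def sil(n,cups,S=4):
    m=np.zeros((384*S,512*S),np.uint8)
    for x,y,z in cups:
        p=np.r_[proj(n,circ(x,y,z,.022)),proj(n,circ(x,y,z+.106,.034))]
        cv2.fillConvexPoly(m,cv2.convexHull(((p+.5)*S).astype(np.float32)).astype(np.int32),1)
    return cv2.resize(m.astype(np.float32),(512,384),interpolation=cv2.INTER_AREA)
def teal(img):
    h=cv2.cvtColor(img,cv2.COLOR_BGR2HSV); return cv2.inRange(h,(86,90,30),(105,255,255))
def fit(imgs,zs,x0,names=("side","top"),rad=35):
    def f(p):
        e=0
        for n in names:
            s=sil(n,[(p[0],p[1],z) for z in zs]); t=(teal(imgs[n])>0)*1.
            g=cv2.dilate(sil(n,[(x0[0],x0[1],z) for z in zs]),np.ones((13,13)))>0
            e+=(np.abs(s-t)*g).sum()+(s*~g).sum()
        return e
    r=minimize(f,x0,method="Nelder-Mead",options=dict(initial_simplex=[x0,[x0[0]+.01,x0[1]],[x0[0],x0[1]+.01]],xatol=2e-4))
    return r.x,r.fun
E
python3 - <<'E'
from h import *
I={n:cv2.imread(f"pics/{n}0.png") for n in M}
for nm,uv,z in(("rim",(182,204),.232),("greenNear",(234,203),.05),("mug",(240,142),.09)): print(nm,ray("top",uv,z))
print("side rim",ray("side",(256.5,188),.232),"foot",ray("side",(255.8,269.5),0))
x0=ray("top",(182,204),.232)[:2]
zs=[0,.042,.084,.126]
print(fit(I,zs,x0),fit(I,zs,x0,("top",)),fit(I,zs,x0,("side",)))
c=lambda L:np.array(L)/4+np.array([160,150])-.375
p1=c([(508,68),(622,98),(595,200),(476,165)]);p2=c([(608,235),(722,265),(692,385),(572,345)])
rim=c([(508,33),(783,117),(710,400),(417,310)])
for P,z in((p1,.004),(p2,.004),(rim,.066)):
    w=np.array([ray("top",u,z) for u in P]); d=w[1]-w[0]
    print(np.round(w[:,:2],4).tolist(),"ctr",w.mean(0)[:2],"edges",np.linalg.norm(np.diff(w,axis=0),axis=1),[round(float(np.degrees(np.arctan2(*(w[(i+1)%4]-w[i])[1::-1]))),1) for i in range(4)])
E
```

```text
rim [0.47614011 0.15254198 0.232     ]
greenNear [0.52649882 0.04629966 0.05      ]
mug [0.69555046 0.04215778 0.09      ]
side rim [0.47660085 0.16733449 0.232     ] foot [0.47591131 0.16408032 0.        ]
(array([0.47946148, 0.15450419]), np.float64(504.25)) (array([0.47826858, 0.15372895]), np.float64(296.125)) (array([0.47923817, 0.15534777]), np.float64(205.5625))
[[0.6608, -0.0986], [0.6437, -0.1857], [0.5633, -0.169], [0.5833, -0.0793]] ctr [ 0.61277028 -0.13315763] edges [0.08870237 0.08204146 0.09189486] [-101.1, 168.3, 77.4, -14.0]
[[0.5376, -0.1798], [0.5216, -0.2642], [0.432, -0.245], [0.4543, -0.1573]] ctr [ 0.4863637 -0.2115794] edges [0.08592165 0.09158275 0.0904376 ] [-100.8, 167.9, 75.7, -15.1]
[[0.6668, -0.0937], [0.6191, -0.2916], [0.4156, -0.2458], [0.4617, -0.0431]] ctr [ 0.54077999 -0.16854874] edges [0.20358565 0.20860078 0.20780683] [-103.6, 167.3, 77.2, -13.8]
```

```bash
cat > ov.py <<'E'
from h import *
def carton(cx,cy,th):
    R=lambda P:np.array([(cx+np.cos(th)*a-np.sin(th)*b,cy+np.sin(th)*a+np.cos(th)*b,z) for a,b,z in P])
    return R
def draw(n,img,box,S,cup,car):
    x0,y0,x1,y1=box
    o=cv2.resize(img[y0:y1,x0:x1],None,fx=S,fy=S,interpolation=cv2.INTER_CUBIC)
    def pl(P,col): cv2.polylines(o,[np.int32(np.round((proj(n,P)-[x0,y0]+.5)*S))],True,col,1,cv2.LINE_AA)
    for z in(.106,.148,.190,.232): pl(circ(*cup,z,.034),(0,0,255))
    pl(circ(*cup,0,.022),(0,255,255))
    R=carton(*car)
    q=lambda r,z:[(-r,-r,z),(r,-r,z),(r,r,z),(-r,r,z)]
    pl(R(q(.106,.066)),(0,0,255)); pl(R(q(.106,0)),(255,255,0))
    pl(R([(-.102,0,.066),(.102,0,.066)]),(0,255,0));pl(R([(0,-.102,.066),(0,.102,.066)]),(0,255,0))
    return o
E
python3 - <<'E'
from ov import *
cup=(.477,.158);car=(.543,-.169,np.radians(-13.6))
a=draw("top",cv2.imread("pics/top0.png"),(160,150,360,260),4,cup,car)
b=draw("side",cv2.imread("pics/side0.png"),(200,150,320,280),4,cup,car)
b=cv2.resize(b,None,fx=.6,fy=.6) if 0 else b
cv2.imwrite("pics/ovt.png",a);cv2.imwrite("pics/ovs.png",b)
I={n:cv2.imread(f"pics/{n}0.png") for n in M}
print([teal(I["top"])[185:232,165:208].sum()/255,sil("top",[(*cup,z) for z in(0,.042,.084,.126)]).sum()],[teal(I["side"])[175:280,235:280].sum()/255,sil("side",[(*cup,z) for z in(0,.042,.084,.126)]).sum()])
E
```

```text
[np.float64(722.0), np.float32(1023.9375)] [np.float64(2424.0), np.float32(2631.6875)]
```

View pics/ovt.png

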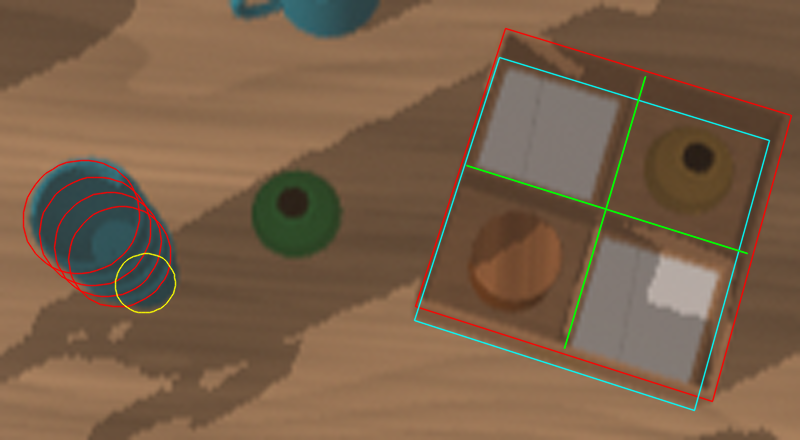

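View pics/ovs.png

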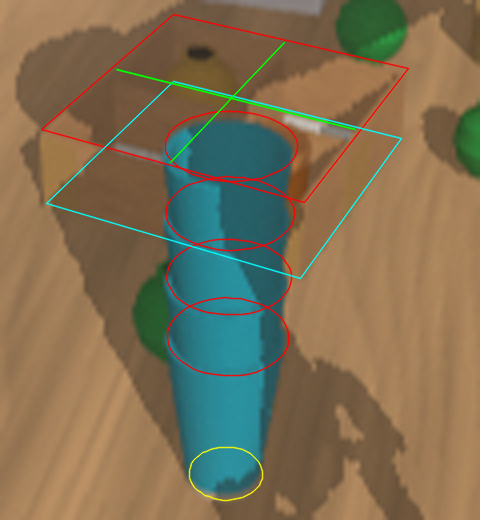

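The overlays agree to about 1 px. They put the stack axis at about (0.479, 0.155) and the carton centre at about (0.543, -0.169) with yaw -13.6°. I'm moving above the stack now.

send_rows(targets="0 0 -60 0 0; -40 -23 -75 8 0; -80 -46 -75 16 0; -120 -70 -75 24 0; -165 -97 -75 32 0; -210 -123 -75 40 0; -255 -150 -75 46 0; -300 -176 -75 50 0; -345 -202 -75 50 0; -386 -226 -75 50 0; -386 -226 -75 50 0; -386 -226 -75 50 0", newtons=30)

```text
time: 1.6
ee_pos: [0.4792, 0.1555, 0.306]
tcp_rot: [-180.0, -0.0, 107.9]
wrist_force: [-0.1, 0.5, -0.3]
opening: 0.0857
grasp_force: 0.0
```

```bash
cat > d.py <<'E'
import sys
from h import *
# tool-axis deltas (mm) from measured pose to world target x y z
def d(x,y,z):
    o=bot.get_obs(); R=cv2.Rodrigues(np.zeros(3))[0]
    from scipy.spatial.transform import Rotation as Q
    R=Q.from_euler("xyz",o["tcp_rot"],degrees=True).as_matrix()
    return np.round(R.T@(np.array([x,y,z])-o["ee_pos"])*1000,1)
E
python3 - <<'E'
from d import *
o=bot.get_obs(); print({k:np.round(o[k],4) for k in("time","q","ee_pos","tcp_rot","wrist_force","opening")}); print(d(.479,.155,.194))
I={n:camera(n) for n in M}
for n in M: cv2.imwrite(f"pics/{n}1.png",I[n])
a=cv2.resize(I["side"][130:290,180:340],None,fx=3.5,fy=3.5,interpolation=cv2.INTER_CUBIC)
cv2.imwrite("pics/s1c.png",a)
E
```

```text
{'time': np.float64(1.6), 'q': array([1.79720e+01, 1.05980e+00, 1.44530e+01, 1.03435e+02, 1.42000e-02,
       9.00521e+01]), 'ee_pos': array([0.4792, 0.1555, 0.306 ]), 'tcp_rot': array([-1.799583e+02, -1.420000e-02,  1.079199e+02]), 'wrist_force': array([-0.1432,  0.4657, -0.2527]), 'opening': np.float64(0.0857)}
[ -0.5  -0.2 112. ]
```

View pics/s1c.png

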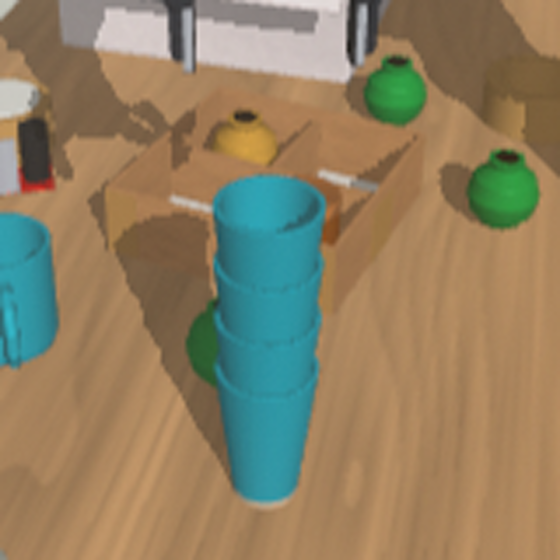

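In the side crop the fingers straddle the stack: finger midline is near x=272 and the rim centre near x=269. The stack is now evenly lit, so I'm refitting before the descent.

```bash
python3 - <<'E'
from d import *
I={"side":cv2.imread("pics/side1.png")}
for dz in(-.006,-.003,0): print(dz,fit(I,[0,.042+dz/3,.084+dz*2/3,.126+dz],np.array([.479,.156]),("side",)))
# check: project tip positions vs seen (u=180+px/3.5)
R=np.radians(107.92); y=np.array([np.sin(R),-np.cos(R),0])
for s in(-1,1): print(proj("side",np.array([.4792,.1555,.319])+s*y*.0428))
E
```

```text
-0.006 (array([0.47881523, 0.15627895]), np.float64(109.9375))
-0.003 (array([0.4790052 , 0.15597161]), np.float64(149.75))
0 (array([0.47910803, 0.15580593]), np.float64(192.0))
[[278.92488135 145.89973758]]
[[234.88933503 147.38417936]]
```

Position is confirmed at (0.479, 0.156). The small vertical image offset is the same on the fingers as on the rims, so it's calibration and I'll keep nominal heights. I'm descending and closing.

send_rows(targets="0 0 25 0 0; 0 0 50 0 0; 0 0 75 0 0; 0 0 95 0 0; 0 0 112 0 0; 0 0 112 0 0; 0 0 112 0 90; 0 0 112 0 90; 0 0 112 0 120; 0 0 112 0 120; 0 0 112 0 150; 0 0 112 0 150; 0 0 112 0 150", newtons=30)

```text
time: 3.32
ee_pos: [0.4799, 0.1555, 0.1955]
tcp_rot: [179.9, -0.0, 107.9]
wrist_force: [-0.1, -0.3, 6.2]
opening: 0.065
grasp_force: 32.6
```

send_rows(targets="0 0 -2 0 150; 0 0 -4 0 150; 0 0 -6 0 150; 0 0 -8 0 150; 0 0 -11 0 150; 0 0 -14 0 150; 0 0 -17 0 150; 0 0 -20 0 150; 0 0 -25 0 150; 0 0 -30 0 150; 0 0 -30 0 150")

```text
time: 4.7
ee_pos: [0.4796, 0.1555, 0.2248]
tcp_rot: [180.0, 0.0, 108.0]
wrist_force: [-0.5, -0.3, -3.1]
opening: 0.0653
grasp_force: 34.8
```

```bash
python3 - <<'E'
from d import *
I=camera("side"); cv2.imwrite("pics/s2.png",cv2.resize(I[100:290,180:340],None,fx=3,fy=3,interpolation=cv2.INTER_CUBIC))
E
```

```text
(no output)
```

View pics/s2.png

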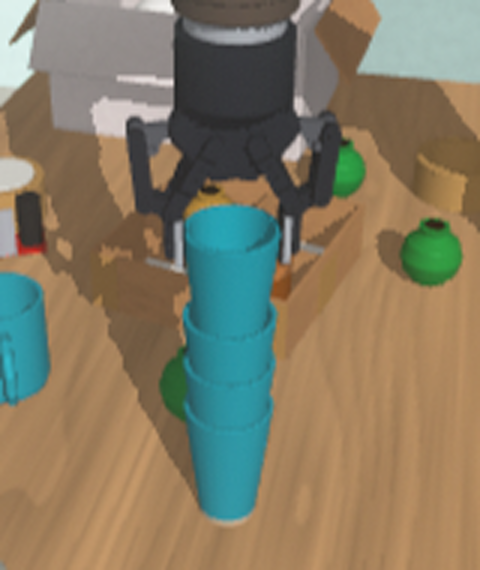

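One cup rose and the three below stayed. The wrist reads 3 N, one cup's weight. I'm continuing the lift and carrying it to the far empty cell.

send_rows(targets="0 0 -8 0 150; 0 0 -18 0 150; 0 0 -30 0 150; 0 0 -45 0 150; 0 0 -60 0 150; 0 0 -64 0 150; -15 2 -64 0 150; -40 4 -64 0 150; -75 8 -64 0 150; -115 12 -64 0 150; -155 16 -64 0 150; -195 20 -64 0 150; -235 24 -64 0 150; -270 28 -64 0 150; -295 30 -64 0 150; -308 31 -64 0 150; -311 32 -64 0 150; -311 32 -64 0 150; -311 32 -64 0 150")

```text
time: 7.12
ee_pos: [0.6055, -0.1298, 0.2886]
tcp_rot: [180.0, 0.0, 108.0]
wrist_force: [-1.0, 0.5, -2.7]
opening: 0.0651
grasp_force: 34.8
```

```bash
python3 - <<'E'
from d import *
print(d(.606,-.131,.0755))
I=camera("top"); cv2.imwrite("pics/t3.png",cv2.resize(I[130:270,150:370],None,fx=3.6,fy=3.6,interpolation=cv2.INTER_CUBIC))
J=camera("side"); cv2.imwrite("pics/side3.png",J)
for dz in(-.006,-.004,0): print(fit({"side":J},[0,.042+dz/3,.084+dz*2/3],np.array([.479,.156]),("side",)))
E
```

```text
[ -1.3   0.  213.1]
(array([0.47905273, 0.15601666]), np.float64(109.0))
(array([0.47904181, 0.15604929]), np.float64(125.0))
(array([0.47902786, 0.15612533]), np.float64(158.625))
```

View pics/t3.png

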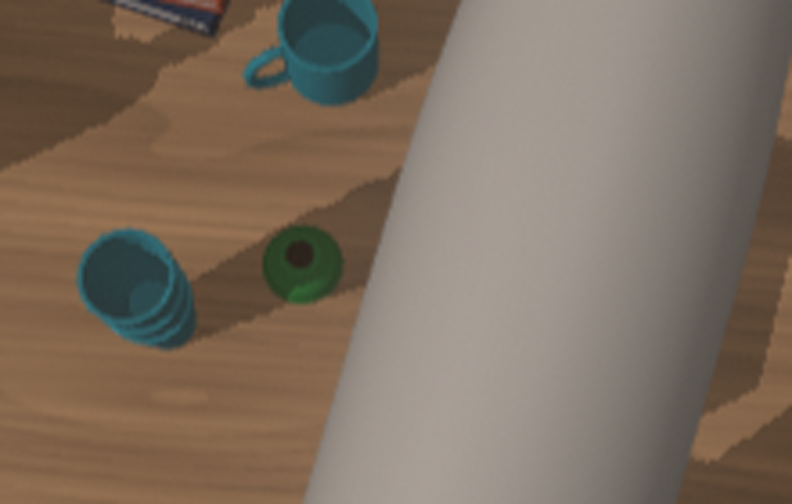

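The top view is mostly blocked by the forearm. It does show the three remaining tumblers still standing at the fitted spot (rim near crop (128,280)). I'm lowering the first cup.

send_rows(targets="-1 0 15 0 150; -1 0 45 0 150; -1 0 75 0 150; -1 0 105 0 150; -1 0 135 0 150; -1 0 160 0 150; -1 0 180 0 150; -1 0 193 0 150; -1 0 201 0 150; -1 0 205 0 150; -1 0 207 0 150; -1 0 209 0 150; -1 0 210 0 150; -1 0 211 0 150; -1 0 211 0 150")

```text
time: 9.1
ee_pos: [0.6062, -0.1316, 0.0778]
tcp_rot: [180.0, 0.0, 107.9]
wrist_force: [-1.8, -0.2, 0.6]
opening: 0.0649
grasp_force: 35.0
```

send_rows(targets="0 0 0.5 0 150; 0 0 0.5 0 150; 0 0 0.5 0 150")

```text
time: 9.48
ee_pos: [0.6063, -0.1317, 0.0777]
tcp_rot: [179.9, 0.0, 107.9]
wrist_force: [-2.5, 0.5, 4.8]
opening: 0.065
grasp_force: 35.2
```

The cup rests on the floor: the wrist force went from -2.7 to +4.8 N. I'm relieving the load, then opening.

send_rows(targets="0 0 -0.5 0 150; 0 0 -0.5 0 50; 0 0 -0.5 0 40; 0 0 -0.5 0 25; 0 0 -0.5 0 10; 0 0 -0.5 0 0; 0 0 -0.5 0 0; 0 0 -0.5 0 0")

```text
time: 10.48
ee_pos: [0.606, -0.1315, 0.0773]
tcp_rot: [180.0, -0.0, 108.0]
wrist_force: [0.4, -0.2, -0.7]
opening: 0.0854
grasp_force: 0.0
```

```bash
python3 - <<'E'
from d import *
J=camera("side"); cv2.imwrite("pics/side4.png",J)
T=teal(J); print(T[100:200,190:330].sum()/255)
for z in(.004,.008,.012): print(z,proj("side",[[.606,-.131,z+.106]]))
cv2.imwrite("pics/s4.png",cv2.resize(J[100:290,180:340],None,fx=3,fy=3,interpolation=cv2.INTER_CUBIC))
E
```

```text
619.0
0.004 [[234.0902898  164.90567587]]
0.008 [[234.06299168 163.71623615]]
0.012 [[234.03558394 162.52201983]]
```

Released. I'm going straight up slowly, then across to the stack. Next grasp is at TCP height 0.152.

send_rows(targets="0 0 -6 0 0; 0 0 -15 0 0; 0 0 -30 0 0; 0 0 -55 0 0; 0 0 -85 0 0; 0 0 -125 0 0; 0 0 -165 0 0; 0 0 -190 0 0; 0 0 -190 0 0")

```text
time: 11.65
ee_pos: [0.6066, -0.1317, 0.2704]
tcp_rot: [179.8, 0.1, 108.0]
wrist_force: [0.2, -0.1, -1.1]
opening: 0.0849
grasp_force: 0.0
```

```bash
python3 - <<'E'
from d import *
J=camera("side")
r=[(dz,fit({"side":J},[.004+dz],np.array([.606,-.131]),("side",))) for dz in(-.008,-.004,0,.004)]
for a in r: print(a)
print(d(.479,.156,.280),d(.479,.156,.152))
cv2.imwrite("pics/s5.png",cv2.resize(J[100:290,180:340],None,fx=3,fy=3,interpolation=cv2.INTER_CUBIC))
# teal components
n,l,s,c=cv2.connectedComponentsWithStats(teal(J)); print([(list(map(int,s[i])),c[i].round(1).tolist()) for i in range(1,n) if s[i][4]>60])
print(proj("side",circ(.606,-.131,.110,.034))[[0,12,24,36]],proj("side",[[.606,-.131,.004]]))
E
```

```text
(-0.008, (array([ 0.60764358, -0.14269881]), np.float64(242.5625)))
(-0.004, (array([ 0.60734613, -0.13952341]), np.float64(240.6875)))
(0, (array([ 0.60629861, -0.13659032]), np.float64(239.4375)))
(0.004, (array([ 0.60422395, -0.12963637]), np.float64(235.75)))
[312.9 -32.5 -11.9] [313.  -32.7 116.1]
[([224, 161, 22, 30, 516], [234.8, 174.4]), ([164, 191, 32, 44, 1161], [180.0, 211.8]), ([241, 196, 31, 77, 1951], [255.7, 231.3])]
[[223.03336875 163.6366019 ]
 [231.03711062 170.43230719]
 [245.26487425 166.18825482]
 [236.98613868 159.6638318 ]] [[234.77590744 194.77956082]]
```

The first cup is upright in its cell: its mask spans x 224–246 with its top at row 161, close to the prediction. Now the second one.

send_rows(targets="20 -2 -10 0 0; 60 -6 -10 0 0; 105 -11 -10 0 0; 150 -16 -10 0 0; 195 -20 -10 0 0; 240 -25 -10 0 0; 280 -29 -10 0 0; 305 -32 -10 0 0; 313 -33 -10 0 0; 313 -33 -10 0 0; 313 -33 -10 0 0; 313 -33 15 0 0; 313 -33 45 0 0; 313 -33 75 0 0; 313 -33 100 0 0; 313 -33 112 0 0; 313 -33 116 0 0; 313 -33 116 0 0; 313 -33 116 0 0")

```text
time: 14.08
ee_pos: [0.4786, 0.1561, 0.1522]
tcp_rot: [179.9, -0.0, 107.9]
wrist_force: [-0.7, 0.1, 0.3]
opening: 0.0856
grasp_force: 0.0
```

send_rows(targets="0 0 0 0 30; 0 0 0 0 45; 0 0 0 0 52; 0 0 0 0 58; 0 0 0 0 64; 0 0 -0.5 0 70; 0 0 -1 0 80; 0 0 -1.5 0 100; 0 0 -1.5 0 150; 0 0 -1.5 0 150; 0 0 -1.5 0 150", newtons=25)

```text
time: 15.45
ee_pos: [0.4779, 0.156, 0.1524]
tcp_rot: [-180.0, -0.0, 108.0]
wrist_force: [1.8, 0.0, -4.9]
opening: 0.0651
grasp_force: 28.8
```

send_rows(targets="0 0 -0.7 0 150; 0 0 -1.4 0 150; 0 0 -2.1 0 150; 0 0 -3 0 150; 0 0 -4 0 150; 0 0 -5.5 0 150; 0 0 -7 0 150; 0 0 -9 0 150; 0 0 -11 0 150; 0 0 -14 0 150; 0 0 -17 0 150; 0 0 -20 0 150; 0 0 -25 0 150; 0 0 -30 0 150; 0 0 -30 0 150")

```text
time: 17.32
ee_pos: [0.4784, 0.1561, 0.1833]
tcp_rot: [180.0, 0.0, 108.0]
wrist_force: [-0.6, -0.1, -3.4]
opening: 0.0654
grasp_force: 29.3
```

```bash
python3 - <<'E'
from d import *
I=camera("side"); cv2.imwrite("pics/s6.png",I)
for z in([0,.042],[.03,.072]):
    for dz in(.114,): print(fit({"side":I},z+[dz-.002],np.array([.479,.156]),("side",)))
T=teal(I); print([(r,int(T[r,235:285].sum()/255)) for r in range(165,276,3)])
print(d(.480,-.207,.27))
E
```

```text
(array([0.47812434, 0.15743581]), np.float64(134.875))
(array([0.47692693, 0.16407036]), np.float64(247.3125))
[(165, 1), (168, 5), (171, 6), (174, 5), (177, 3), (180, 1), (183, 0), (186, 22), (189, 30), (192, 31), (195, 31), (198, 31), (201, 29), (204, 28), (207, 27), (210, 26), (213, 26), (216, 28), (219, 31), (222, 31), (225, 29), (228, 27), (231, 28), (234, 30), (237, 29), (240, 28), (243, 26), (246, 26), (249, 24), (252, 24), (255, 22), (258, 22), (261, 20), (264, 20), (267, 18), (270, 15), (273, 0)]
[-345.9 -110.2  -87. ]
```

Only the second cup rose; the lower two stay with the foot row unchanged at about 272. I'm carrying it to the near empty cell.

send_rows(targets="0 0 -8 0 150; 0 0 -18 0 150; 0 0 -30 0 150; 0 0 -45 0 150; 0 0 -60 0 150; 0 0 -75 0 150; 0 0 -80 0 150; -20 -6 -80 0 150; -55 -17 -80 0 150; -95 -30 -80 0 150; -135 -43 -80 0 150; -175 -56 -80 0 150; -215 -69 -80 0 150; -255 -81 -80 0 150; -295 -94 -80 0 150; -325 -103 -80 0 150; -340 -108 -80 0 150; -346 -110 -80 0 150; -346 -110 -80 0 150; -346 -110 -80 0 150")

```text
time: 19.88
ee_pos: [0.4803, -0.2061, 0.2629]
tcp_rot: [180.0, -0.0, 108.0]
wrist_force: [-0.1, -0.1, -2.7]
opening: 0.0651
grasp_force: 29.3
```

```bash
python3 - <<'E'
from d import *
o=bot.get_obs();print(o["ee_pos"],d(.480,-.207,.078))
I=camera("side"); cv2.imwrite("pics/s7.png",I); print(fit({"side":I},[0,.041],np.array([.479,.156]),("side",)))
E
```

```text
[ 0.480271   -0.20612478  0.26292312] [ -0.8  -0.6 184.9]
(array([0.47878695, 0.15634938]), np.float64(109.75))
```

send_rows(targets="-1 -1 15 0 150; -1 -1 45 0 150; -1 -1 75 0 150; -1 -1 105 0 150; -1 -1 135 0 150; -1 -1 155 0 150; -1 -1 168 0 150; -1 -1 175 0 150; -1 -1 178 0 150; -1 -1 180 0 150; -1 -1 182 0 150; -1 -1 183 0 150; -1 -1 184 0 150; -1 -1 184 0 150; -1 -1 184 0 150")

```text
time: 21.8
ee_pos: [0.4795, -0.2083, 0.0788]
tcp_rot: [180.0, 0.0, 108.0]
wrist_force: [-1.2, 0.9, -3.4]
opening: 0.065
grasp_force: 29.3
```

send_rows(targets="0 0 1 0 150; 0 0 1.5 0 150; 0 0 2 0 150; 0 0 2 0 150")

```text
time: 22.3
ee_pos: [0.4795, -0.2082, 0.0768]
tcp_rot: [-180.0, -0.0, 108.0]
wrist_force: [0.2, -0.4, -2.9]
opening: 0.0652
grasp_force: 29.3
```

send_rows(targets="0 0 1 0 150; 0 0 1.5 0 150; 0 0 2 0 150; 0 0 2 0 150")

```text
time: 22.8
ee_pos: [0.4795, -0.2083, 0.0749]
tcp_rot: [180.0, 0.0, 108.0]
wrist_force: [-0.4, 0.4, -1.8]
opening: 0.0649
grasp_force: 29.3
```

send_rows(targets="0 0 0.7 0 150; 0 0 1.4 0 150; 0 0 1.4 0 150")

```text
time: 23.18
ee_pos: [0.4798, -0.2086, 0.0745]
tcp_rot: [179.9, 0.1, 107.9]
wrist_force: [-1.5, -0.1, 6.6]
opening: 0.0651
grasp_force: 29.7
```

Contact. I'm relieving the load, releasing, and going straight up.

send_rows(targets="0 0 -0.7 0 150; 0 0 -0.7 0 50; 0 0 -0.7 0 40; 0 0 -0.7 0 25; 0 0 -0.7 0 10; 0 0 -0.7 0 0; 0 0 -0.7 0 0; 0 0 -0.7 0 0; 0 0 -6 0 0; 0 0 -15 0 0; 0 0 -30 0 0; 0 0 -55 0 0; 0 0 -85 0 0; 0 0 -125 0 0; 0 0 -165 0 0; 0 0 -190 0 0; 0 0 -190 0 0")

```text
time: 25.3
ee_pos: [0.4801, -0.2086, 0.2664]
tcp_rot: [179.8, 0.2, 107.9]
wrist_force: [-0.3, 0.5, -0.3]
opening: 0.085
grasp_force: 0.0
```

send_rows(targets="40 -20 -20 0 0; 80 -60 -30 0 0; 120 -110 -30 0 0; 160 -150 -30 0 0; 200 -180 -30 0 0; 200 -180 -30 0 0; 200 -180 -30 0 0")

```text
time: 26.18
ee_pos: [0.2469, -0.0736, 0.2931]
tcp_rot: [180.0, 0.0, 108.0]
wrist_force: [0.1, 0.3, -0.8]
opening: 0.0853
grasp_force: 0.0
```

```bash
python3 - <<'E'
from d import *
J=camera("side");T=camera("top")
a=cv2.resize(T[130:270,150:370],(600,382),interpolation=cv2.INTER_CUBIC)
b=cv2.resize(J[130:290,150:350],(478,382),interpolation=cv2.INTER_CUBIC)
o=np.hstack([a,b]); cv2.imwrite("pics/final.png",cv2.resize(o,None,fx=.74,fy=.74,interpolation=cv2.INTER_AREA))
print(bot.get_obs()["time"],fit({"side":J},[0,.041],np.array([.479,.156]),("side",)))
E
```

```text
26.275 (array([0.4787735 , 0.15644842]), np.float64(110.9375))
```

View pics/final.png

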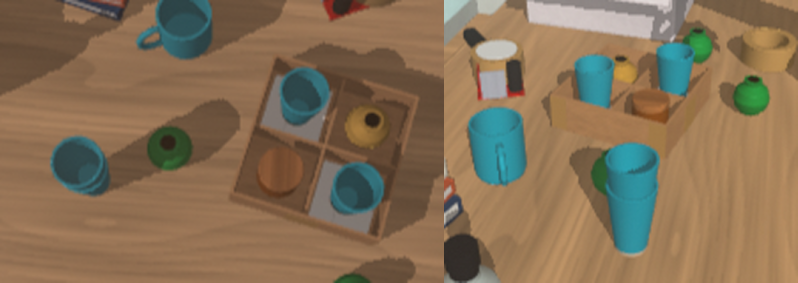

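Both cups stand upright in the papered cells (near (303,95) and (356,188) in the left panel). The lower two are still nested where they were, and the candle and vase are in place.

```bash
python3 -c "
from workcell import ticket
print(ticket.job_done())"
```

```text
the job is handed in; nothing more can be done
None
```

The upper two tumblers now stand upright, each in its own empty cell, the lower two are still nested in place, nothing else was seen to move, and I handed the job in at about 26 s (no verdict was returned).

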